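# Close the laundry-room supply canisters with their piled-up lids

### The job

The supply canisters on the laundry-room counter have been refilled and their wooden lids are still in a pile. Take the pile apart and put each lid on the canister it fits, so that it lies level with its plug right down in the mouth. Leave the canisters, the steel mug and the scrubbing brush standing where they are.

Things in the scene. Friction and masses are not known exactly. Their poses are not given: they have to be found in the camera images.
- lid_small: Small round wooden lid, top of the pile: board 64 mm across, 10 mm thick; centred round knob 20 mm across, 13 mm high; beneath, a hollow tapered round plug 14 mm deep, 48 mm across at the board, 38 mm below. Origin: centre of the plug's underside, z up: board from z = 14 to 24 mm, grip up to 37 mm. 40 g. For the small round canister.
- lid_square: Square wooden lid, second in the pile: board 80 x 80 mm (along x, y), 10 mm thick; centred round knob 20 mm across, 13 mm high; hollow tapered square plug 14 mm deep, 62 mm wide at the board, 52 mm below. Origin: centre of the plug's underside, z up: board from z = 14 to 24 mm, grip up to 37 mm. 70 g. For the square canister, in any quarter turn.
- lid_large: Large round wooden lid, third in the pile: board 104 mm across, 10 mm thick; centred round knob 20 mm across, 13 mm high; hollow tapered round plug 14 mm deep, 88 mm across at the board, 78 mm below. Origin: centre of the plug's underside, z up: board from z = 14 to 24 mm, grip up to 37 mm. 90 g. For the large round canister. In the pile the lids' origins are 24 mm apart in height.
- lid_oblong: Oblong wooden lid, bottom of the pile, on the counter: board 152 (x) x 106 (y) mm, 10 mm thick; centred bar grip 44 mm along x, 18 mm wide in y, 13 mm high; hollow tapered plug 14 mm deep, 134 x 88 mm at the board, 124 x 78 below. Origin: centre of the plug's underside, z up: board from z = 14 to 24 mm, grip up to 37 mm. 140 g. For the oblong canister, either way round.
- can_small: Small round white canister, open, upright on the counter, brass tokens inside: 60 mm across outside, mouth 54 mm, 70 mm high. Origin: centre of its underside, z up. With its lid seated the lid's origin is 56 mm above the canister's origin.
- can_square: Square white canister, open, clothes pegs inside: 76 x 76 mm outside (sides along its x and y), mouth 68 x 68 mm, 85 mm high. Origin: centre of its underside, z up. With its lid seated the lid's origin is 71 mm above the canister's origin.
- can_large: Large round white canister, open, grey dryer balls inside: 100 mm across outside, mouth 94 mm, 95 mm high. Origin: centre of its underside, z up. With its lid seated the lid's origin is 81 mm above the canister's origin.
- can_oblong: Oblong white canister, open, white washing tablets inside: 148 mm along its x, 102 mm along its y outside, mouth 140 x 94 mm, 75 mm high. Origin: centre of its underside, z up. With its lid seated the lid's origin is 61 mm above the canister's origin.
- jug: Steel measuring mug, not to be moved: 72 mm across, 75 mm high, loop handle at its +y side. Origin: centre of its underside, z up. It stands among the canisters.
- brush: Scrubbing brush lying bristles down, not to be moved: 120 mm along its x, 48 mm wide, 38 mm high. Origin: centre of its underside, z up. It lies among the canisters.
There are look-alikes about, which are no part of the job. Leave any blue look-alike of the can_small alone. Leave any blue look-alike of the can_oblong alone.

How it is judged:
By the outcome, as a careful person would: the job done as asked, in the order asked, and still so for the second after the job is handed in, with the robot touching nothing.
It also fails if it takes over 115 s, if anything falls off the work surface, if the arm or the gripper's body presses on something with over 40 N, if the wrist force passes 120 N, or if a joint passes its speed limit or range.

### The arm

A 7-joint arm with a two-finger parallel gripper is mounted at the origin on the work surface. World frame = base frame: x ahead of the robot, y to its left, z up, the work surface at z = 0. Lengths are in m, angles in rad, forces in N, time in s.
With the tool pointing down it reaches from about 0.4 to 0.875 m from the base axis. Payload 19.3 kg.
Tool frame: the origin (TCP) lies on the mounting face of the last link; the fingertips stand 173 mm ahead of it and the grasp point (between the pads) lies 155 mm ahead of it; z points along the fingers, y is the line along which they close (so a half turn about z gives the same grasp; the last joint's range is limited). The gripper opens to 85 mm and grips with 20 to 120 N. Pads are 22 mm wide; open, the fingers measure 114 mm over their backs; the gripper's body (76 mm by 85 mm) begins 54 mm behind the grasp point. The pads swing forward as they close: fully open they stand 13 mm farther back than shut.
Start: joints at [-0.07, 0.521, -0.036, 1.599, 0.021, 1.021, -0.113], TCP at [0.625, -0, 0.405] pointing down, gripper open.
Joint ranges: [-2.91, 2.91], [-0.3, 2.13], [-1.5, 1.42], [0.17, 2.43], [-1.26, 4.41], [0.16, 1.93], [-2.52, 2.52]. Speed limits (rad/s): [1.89, 1.89, 2.39, 2.39, 3.01, 3.01, 3.01].

### API

Orientations are given as [roll, pitch, yaw] about the fixed x, y, z axes, in that order (R = Rz(yaw) Ry(pitch) Rx(roll)).
In Python, from workcell import bot, vision gives the robot as it stands.
- The arm moves only by the shell command python3 -m creep 'ROWS' [FORCE]. ROWS is JSON, a list that holds one entry, the list of rows, each a list of 7 numbers: the opening, from -1 (shut) to 1 (fully open), then the shift along the tool's x, y, z in cm, then the turn, a rotation vector about the tool's x, y, z in rad. In form: [[[grip, tx, ty, tz, rx, ry, rz], ...]]. A call has 1 to 12 rows; each row shifts and turns the commanded pose from where the row before left it, along the tool's axes as they then stand; what a row does not reach is not made up. A row lasts 1/8 s, in which the tool goes at most 62.5 mm and 10.7 degrees, less where a joint would pass 70% of its speed; a pose out of reach is approached as far as the arm can. A call with a gripper value outside its range is refused whole. The fingers move at their own pace and stop on an object; FORCE is the grip in N (left out, the last holds). Time passes only in rows, so rows that do not move let the fingers close. It gives the time, the measured TCP pose, the force, the opening and the grip force at its end, in the units of the state.
- bot.observe(): the state, without advancing time (a new reading comes with each control period).
- vision.grab_frame(name): name is "scene" or "side" or "wrist"; returns a dict with "image" (400x640x3 uint8, blue, green, red), "depth" (400x640 float32, m along the optical axis (not along the pixel's ray), 0 where there is no reading), "fovy" (degrees; the focal length in pixels is half the picture's height over the tangent of half this angle, whatever the lens; pixels are square), "cx", "cy" (the principal point, pixels), "k1" (the pictures are not rectified: a ray, as slopes to the right and down, at radius r is drawn at 1 + k1 r^2 times it, then the intrinsics apply), "cam_to_world" (4x4, takes a point from camera to world coordinates); the wrist camera has in their place "tool_from_camera" (4x4, takes a point from camera to tool coordinates, whose origin is the TCP and whose axes are the flange's). Camera axes: x right, y down, z forward; pixel columns grow to the right and rows downward; lengths in m; the calibration is good to about 2 mm. A picture is of the moment at which its call begins: read the wrist's pose just before it.
- bot.job_done(): hands the job in; it is judged then, once.
The state is a dict: "clock": time; "qpos": joint angles; "qd": joint speeds; "joint_efforts": joint torques, N m; "position": TCP position; "tool_rot": TCP orientation; "force": force on the tool from outside, world axes, zero at the start; "moment": the same for the moment, N m; "grip_width": finger opening in m; "finger_force": force on a finger pad.
Only numpy, scipy, OpenCV 4.12 (cv2) and the standard library are available. Lean on these libraries where they do the work, as an engineer would, in place of code of your own. Each camera call takes 0.05 s, during which the arm holds its last target. There are 200 camera calls.

## Working session

There is one attempt and no reset: what is moved stays moved. The work goes in short steps, Python scripts to look and compute and a shell command to move; the robot and the scene stay as the last step left them, time stands still between calls to the robot, and variables do not carry over. Pictures are saved under pics/ and viewed, at most 16 in all, crops included, and the job is handed in when it is done.

```bash
ls; mkdir -p pics; python3 - <<'E'
from workcell import bot, vision
import cv2,numpy as np
s=bot.observe();print(s)
for n in ["scene","side","wrist"]:
    f=vision.grab_frame(n);cv2.imwrite(f"pics/{n}0.png",f["image"]);np.savez(f"{n}0.npz",**f)
    print(n,{k:v for k,v in f.items() if k not in("image","depth")})
E
```

```text
pics
{'clock': 0.0, 'qpos': array([-0.070217  ,  0.52200572, -0.03630729,  1.59998692,  0.02121087,
        1.02111204, -0.1128026 ]), 'qd': array([ 0.00083066, -0.0010305 ,  0.00115693,  0.0002669 ,  0.00165647,
        0.00010594, -0.00037403]), 'joint_efforts': array([-4.24098413e-03, -9.27110124e+01,  1.97758444e+00, -3.69928443e+01,
        1.76317629e-02,  8.19846697e-03, -6.58496788e-05]), 'position': array([ 6.24862950e-01, -2.35683331e-05,  4.04138577e-01]), 'tool_rot': array([-3.14047027e+00,  9.98522934e-05,  1.57078868e+00]), 'force': array([-0.22029865,  0.05103179, -0.60880036]), 'moment': array([ 0.02449121, -0.0077654 , -0.0146784 ]), 'finger_force': 0.0, 'grip_width': 0.08543002598834382}
scene {'fovy': 46.847429822126905, 'cx': 317.8801194918071, 'cy': 200.00216047847553, 'k1': 0.04736996549573422, 'cam_to_world': array([[ 0.85959373,  0.27010067, -0.43375599,  1.03747438],
       [ 0.51064987, -0.48450719,  0.71027424, -0.85794969],
       [-0.01831235, -0.83204472, -0.55440621,  0.74051324],
       [ 0.        ,  0.        ,  0.        ,  1.        ]])}
side {'fovy': 48.89660672443133, 'cx': 316.5656444455381, 'cy': 193.56626362562173, 'k1': 0.004785746351032519, 'cam_to_world': array([[-0.79543649, -0.44816326,  0.40795892, -0.04262412],
       [-0.6060151 ,  0.59391933, -0.52915549,  0.70631059],
       [-0.00514664, -0.66813884, -0.74401881,  1.09408596],
       [ 0.        ,  0.        ,  0.        ,  1.        ]])}
wrist {'fovy': 58.949800313820276, 'cx': 320.2154416105116, 'cy': 204.04522453646632, 'k1': -0.04395880885591815, 'tool_from_camera': array([[ 4.20723040e-04, -9.59645647e-01, -2.81211762e-01,
         7.09114963e-02],
       [ 9.99999897e-01,  3.55599818e-04,  2.82609727e-04,
        -2.32858806e-04],
       [-1.71206343e-04, -2.81211851e-01,  9.59645698e-01,
         3.06154901e-02],
       [ 0.00000000e+00,  0.00000000e+00,  0.00000000e+00,
         1.00000000e+00]])}
```

View pics/scene0.png

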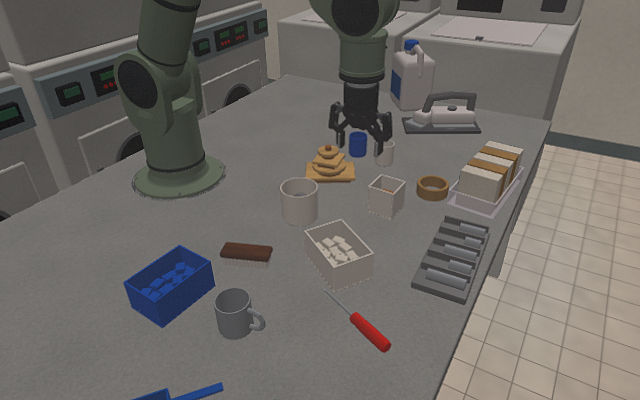

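View pics/side0.png

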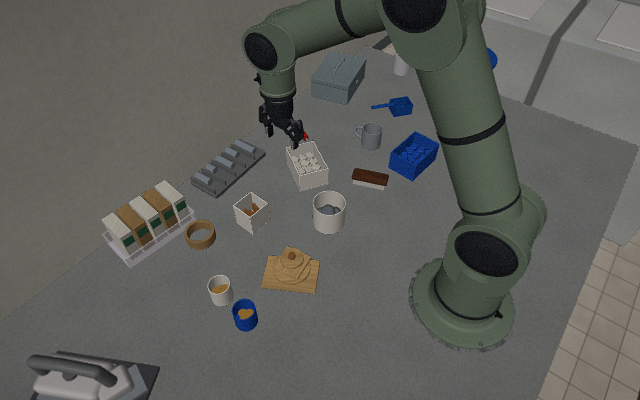

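View pics/wrist0.png

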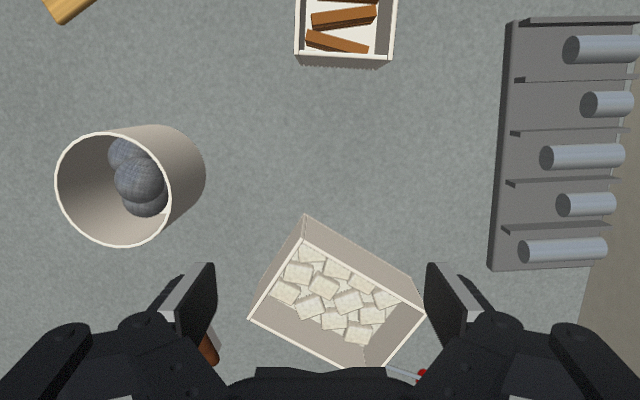

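```bash
cat > h.py <<'E'
import numpy as np,cv2
from scipy.spatial.transform import Rotation as R
from workcell import bot,vision
def pose(s):
    T=np.eye(4);T[:3,:3]=R.from_euler('xyz',s["tool_rot"]).as_matrix();T[:3,3]=s["position"];return T
def shot(name,tag):
    s=bot.observe();f=dict(vision.grab_frame(name))
    if name=="wrist": f["cam_to_world"]=pose(s)@f["tool_from_camera"]
    cv2.imwrite(f"pics/{tag}.png",f["image"]);np.savez(f"{tag}.npz",**f);return f
def load(tag): return {k:v for k,v in np.load(f"{tag}.npz").items()}
def K(f):
    F=200/np.tan(np.radians(float(f["fovy"])/2));return F,float(f["cx"]),float(f["cy"]),float(f["k1"])
def rays(f,uv):
    F,cx,cy,k=K(f);d=(np.atleast_2d(uv).astype(float)-[cx,cy])/F;u=d.copy()
    for _ in range(20): u=d/(1+k*(u**2).sum(1,keepdims=True))
    T=f["cam_to_world"];v=np.c_[u,np.ones(len(u))]@T[:3,:3].T
    return T[:3,3],v
def plane(f,uv,z):
    o,v=rays(f,uv);return o+v*((z-o[2])/v[:,2])[:,None]
def tri(f,a,g,b):
    o,v=rays(f,a);p,w=rays(g,b);v=v[0]/np.linalg.norm(v);w=w[0]/np.linalg.norm(w)
    t=np.linalg.lstsq(np.c_[v,-w],p-o,rcond=None)[0];A=o+t[0]*v;B=p+t[1]*w
    return (A+B)/2,np.linalg.norm(A-B)
def proj(f,P):
    F,cx,cy,k=K(f);T=np.linalg.inv(f["cam_to_world"]);q=np.atleast_2d(P)@T[:3,:3].T+T[:3,3]
    s=q[:,:2]/q[:,2:];s=s*(1+k*(s**2).sum(1,keepdims=True));return s*F+[cx,cy]
E
python3 - <<'E'
from h import *
a=load("scene0");b=load("side0");np.set_printoptions(precision=3,suppress=True)
for n,p,q in [("knob",(328,149),(292,256)),("small rim",(385,145),(220,282)),("square rim",(387,185),(251,204)),("large rim",(299,187),(329,200)),("oblong rim",(338,240),(307,155)),("jug",(233,300),(372,127)),("brush",(246,248),(371,176)),("bluesmall",(358,137),(245,306)),("blueobl",(169,272),(415,145))]:
    print(n,*tri(a,p,b,q))
E
python3 -c "
import cv2
a=cv2.imread('pics/scene0.png')[125:225,270:450];b=cv2.imread('pics/side0.png')[190:340,190:370]
import numpy as np
cv2.imwrite('pics/crop0.png',np.hstack([cv2.resize(a,(400,222)).copy(),cv2.resize(b,(400,333))[:222]]) if 0 else np.vstack([cv2.resize(a,(540,300)),cv2.resize(b,(540,300))]))"
```

```text
knob [0.42  0.218 0.098] 0.0006062622635679914
small rim [0.535 0.382 0.066] 0.0005549564512949813
square rim [0.646 0.14  0.081] 0.0012529860756148254
large rim [ 0.459 -0.005  0.097] 0.00051413759698271
oblong rim [ 0.645 -0.133  0.081] 0.0019073015422402223
jug [ 0.552 -0.393  0.076] 0.0019667734825787224
brush [ 0.441 -0.218  0.036] 0.002826185727158687
bluesmall [0.434 0.393 0.066] 0.0008944727340899675
blueobl [ 0.382 -0.397  0.077] 0.004435571743205561
```

View pics/crop0.png

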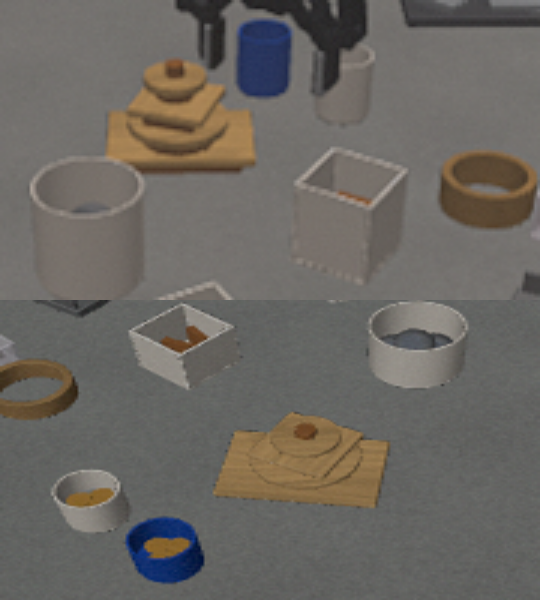

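```bash
python3 -m creep '[[[1,2,-0.5,0,0,0,0],[1,4,-1,0,0,0,0],[1,4,-1,0,0,0,0],[1,4,-1,0,0,0,0],[1,4,-1,0,0,0,0],[1,4,-1,0,0,0,0],[1,4,-1,0,0,0,0],[1,3,-1,0,0,0,0],[1,0,0,0,0,0,0],[1,0,0,0,0,0,0]]]'; python3 -c "
from h import *
shot('wrist','w1')"
python3 -m creep '[[[1,-2,-1.5,0,0,0,0],[1,-3,-3,0,0,0,0],[1,-3,-3,0,0,0,0],[1,-3,-3,0,0,0,0],[1,-3,-1.5,0,0,0,0],[1,0,0,0,0,0,0],[1,0,0,0,0,0,0]]]'; python3 -c "
from h import *
shot('wrist','w2');print(bot.observe()['position'])"
```

```text
clock: 1.4
position: [0.5497, 0.2901, 0.4046]
tool_rot: [-3.142, 0.0, 1.571]
force: [-0.2, -0.4, -0.2]
grip_width: 0.0856
finger_force: 0.0
clock: 2.33
position: [0.4304, 0.15, 0.405]
tool_rot: [3.141, -0.0, 1.57]
force: [-0.1, 0.3, 0.7]
grip_width: 0.0855
finger_force: 0.0
[0.43040938 0.15024333 0.4047844 ]
```

```bash
python3 -m creep '[[[1,-2,1,0,0,0,0],[1,-4,2,0,0,0,0],[1,-5,3,0,0,0,0],[1,-5,3,0,0,0,0],[1,-4,3,0,0,0,0],[1,-3,3,0,0,0,0],[1,-2,2,0,0,0,0],[1,0,0,0,0,0,0],[1,0,0,0,0,0,0]]]'; python3 -c "
from h import *
shot('wrist','w3');print(bot.observe()['position'])
import cv2;cv2.imwrite('pics/w123.png',cv2.resize(np.vstack([np.hstack([cv2.imread('pics/w%d.png'%i) for i in (1,2)]),np.hstack([cv2.imread('pics/w3.png')]*2)]),(800,500)))"
```

```text
clock: 3.5
position: [0.6001, -0.0993, 0.4042]
tool_rot: [-3.141, -0.0, 1.571]
force: [-0.0, -0.2, 0.2]
grip_width: 0.0859
finger_force: 0.0
[ 0.59993086 -0.09910792  0.40442733]
```

View pics/w123.png

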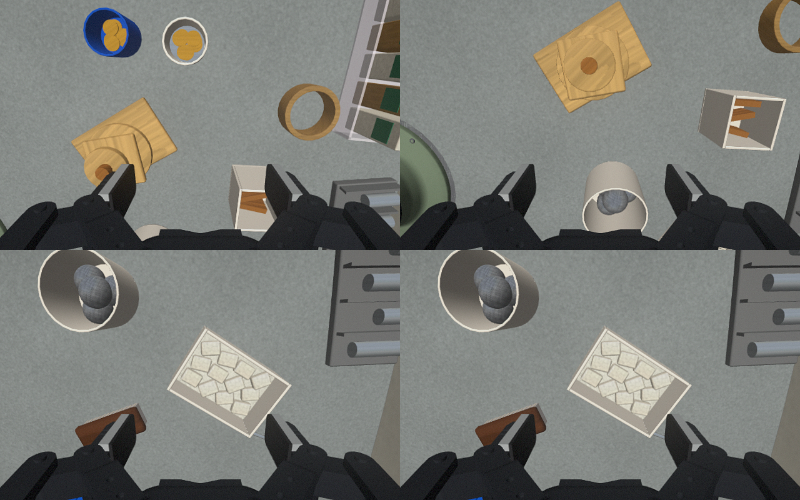

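```bash
cat > rim.py <<'E'
from h import *
def rim(tag,uv,rad,z,thr=190):
    """bright rim blob containing/near uv -> outline cast on plane z, mm"""
    f=load(tag);im=f["image"].astype(int)
    m=((im.min(2)>thr)&(im.max(2)-im.min(2)<45)).astype(np.uint8)
    w=np.zeros_like(m);cv2.circle(w,uv,rad,1,-1);m*=w
    cs,_=cv2.findContours(m,cv2.RETR_EXTERNAL,cv2.CHAIN_APPROX_NONE)
    c=max(cs,key=lambda c:cv2.contourArea(cv2.convexHull(c)))
    h=cv2.convexHull(c)[:,0]
    return f,h,(plane(f,h,z)[:,:2]*1000).astype(np.float32)
E
python3 - <<'E'
from rim import *
im=load("w3")["image"];print(im[126:140,326:332].min(2)); print(im[300,130:150].tolist())
for n,tag,uv,r,z in [("small","w1",(295,65),60,.070),("large","wrist0",(113,190),85,.095),("large","w3",(130,62),90,.095),("square","w2",(550,192),100,.085),("square","wrist0",(345,20),70,.085),("oblong","w3",(368,212),120,.075)]:
    if tag=="wrist0":
        f=load("wrist0")
        if "cam_to_world" not in f:
            T=np.eye(4);T[:3,:3]=R.from_euler('xyz',[-3.14047027,9.98522934e-05,1.57078868]).as_matrix();T[:3,3]=[.62486295,-2.36e-5,.40413858]
            f["cam_to_world"]=T@f["tool_from_camera"];np.savez("wrist0.npz",**f)
    f,h,P=rim(tag,uv,r,z)
    print(n,tag,"circ",cv2.minEnclosingCircle(P),"rect",cv2.minAreaRect(P),"px",h.min(0),h.max(0))
E
```

```text
[[135 156 193 195 164 157]
 [144 192 217 214 215 185]
 [167 222 213 212 198 162]
 [198 215 214 202 176 156]
 [219 217 210 195 154 179]
 [210 213 196 156 143 205]
 [210 206 180 147 164 159]
 [207 189 152 175 185 161]
 [202 172 151 193 192 187]
 [185 145 171 195 196 187]
 [160 165 191 192 194 196]
 [153 194 191 191 198 199]
 [170 188 187 192 200 198]
 [191 187 191 194 198 196]]
[[36, 49, 81], [32, 44, 78], [31, 48, 76], [27, 47, 77], [35, 49, 77], [30, 48, 78], [39, 52, 80], [34, 49, 77], [28, 45, 75], [35, 49, 78], [31, 52, 78], [33, 49, 77], [34, 48, 79], [32, 50, 78], [30, 48, 79], [34, 52, 79], [31, 48, 78], [29, 45, 74], [29, 46, 79], [33, 47, 78]]
small w1 circ ((529.5039672851562, 388.3384704589844), 29.541521072387695) rect ((529.374267578125, 388.3173828125), (58.42688751220703, 57.94174575805664), 62.66864013671875) px [259  27] [331 103]
large wrist0 circ ((452.478271484375, -0.6213139891624451), 49.58545684814453) rect ((452.6603698730469, -0.5498504638671875), (98.27212524414062, 97.83648681640625), 38.42211151123047) px [ 54 132] [171 247]
large w3 circ ((452.5124206542969, -0.6626260280609131), 49.500709533691406) rect ((452.2897644042969, -3.194347381591797), (93.00662994384766, 98.04393768310547), 88.37380981445312) px [61  0] [188 130]
square w2 circ ((607.2142944335938, 143.4193115234375), 37.030094146728516) rect ((614.5214233398438, 143.0345458984375), (74.03900146484375, 16.58427619934082), 86.98587799072266) px [516 153] [549 236]
square wrist0 circ ((641.5758056640625, 108.33914947509766), 33.488059997558594) rect ((641.2921142578125, 116.85273742675781), (66.38442993164062, 28.86180877685547), 0.35529831051826477) px [299  17] [386  58]
oblong w3 circ ((642.4189453125, -131.2615509033203), 86.91988372802734) rect ((642.7388916015625, -131.0093994140625), (100.90505981445312, 142.60508728027344), 57.407161712646484) px [272 129] [465 300]
```

```bash
python3 -m creep '[[[1,-2,1,0,0,0,0],[1,-4,2,0,0,0,0],[1,-4,1,0,0,0,0],[1,0,0,0,0,0,0],[1,0,0,0,0,0,0]]]'>/dev/null; python3 -c "
from h import *
shot('wrist','w4')"
python3 -m creep '[[[1,2,0,0,0,0,0],[1,4,0,0,0,0,0],[1,5,0,0,0,0,0],[1,5,0,0,0,0,0],[1,5,0,0,0,0,0],[1,4,0,0,0,0,0],[1,2,0,0,0,0,0],[1,0,0,0,0,0,0],[1,0,0,0,0,0,0]]]'; python3 -c "
from h import *
shot('wrist','w5')"
python3 -m creep '[[[1,1,-2,1,0,0,0],[1,1,-4,2,0,0,0],[1,1,-4,2,0,0,0],[1,1,-4,2,0,0,0],[1,1,-4,2,0,0,0],[1,1,-3,1,0,0,0],[1,0,-1,0,0,0,0],[1,0,0,0,0,0,0],[1,0,0,0,0,0,0]]]'; python3 - <<'E'
from rim import *
shot("wrist","w6")
G=np.array([200,200,200])
for n,tag,C,r,z in [("oblong","w4",[.643,-.131],110,.075),("square","w5",[.642,.142],75,.085)]:
    uv=proj(load(tag),[*C,z])[0].astype(int)
    for thr in (170,190,200):
        f,h,P=rim(tag,tuple(map(int,uv)),r,z,thr);print(n,uv,thr,cv2.minAreaRect(P))
a=[cv2.imread(f'pics/w{i}.png') for i in (4,5,6)]
cv2.imwrite('pics/w456.png',cv2.resize(np.vstack(a),(480,900))[:,:]) 
cv2.imwrite('pics/w45h.png',cv2.resize(np.hstack(a[:2]),(800,250)))
cv2.imwrite('pics/w456.png',np.vstack([cv2.resize(np.hstack(a[:2]),(640,200)),cv2.resize(a[2],(640,400))]))
E
```

```text
clock: 5.35
position: [0.64, 0.0688, 0.4048]
tool_rot: [3.141, 0.001, 1.57]
force: [0.3, -0.6, 0.2]
grip_width: 0.0855
finger_force: 0.0
clock: 6.52
position: [0.421, 0.1295, 0.3051]
tool_rot: [3.14, -0.0, 1.569]
force: [0.2, -0.5, 0.8]
grip_width: 0.0858
finger_force: 0.0
oblong [324 103] 170 ((642.7056274414062, -131.0808563232422), (101.43029022216797, 142.9624481201172), 57.502071380615234)
oblong [324 103] 190 ((642.7589111328125, -131.1564178466797), (101.03080749511719, 142.36981201171875), 57.42985916137695)
oblong [324 103] 200 ((649.7977294921875, -128.60691833496094), (21.85723304748535, 27.27423667907715), 37.745460510253906)
square [322  97] 170 ((646.0737915039062, 140.72914123535156), (74.71546936035156, 70.81608581542969), 86.998291015625)
square [322  97] 190 ((645.9010620117188, 140.9735565185547), (74.49871063232422, 70.153076171875), 86.7885971069336)
square [322  97] 200 ((642.802490234375, 140.50833129882812), (52.74089813232422, 52.37921905517578), 86.75751495361328)
```

View pics/w456.png

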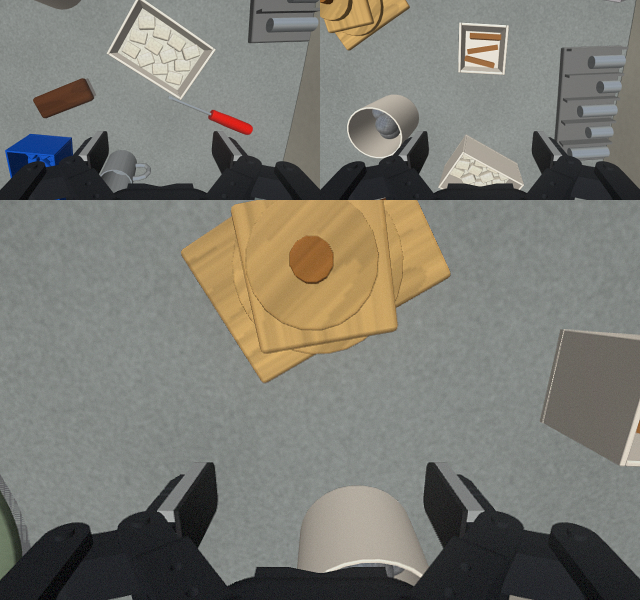

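```bash
python3 - <<'E'
from rim import *
def knob(tag,uv,r):
    f=load(tag);im=f["image"];hsv=cv2.cvtColor(im,cv2.COLOR_BGR2HSV)
    x=uv;print(tag,"hsv",hsv[uv[1],uv[0]],"board",hsv[uv[1]+40,uv[0]])
    m=cv2.inRange(hsv,(5,120,60),(14,255,190));w=np.zeros_like(m);cv2.circle(w,uv,r,255,-1);m&=w
    c=max(cv2.findContours(m,0,1)[0],key=cv2.contourArea);(u,v),rr=cv2.minEnclosingCircle(c);print((u,v),rr,cv2.fitEllipse(c));return f,(u,v)
a=knob("w2",(302,105),30);b=knob("w6",(311,60),40)
print(tri(a[0],a[1],b[0],b[1]))
for z in(.1,.109):print(plane(*b,z),plane(*a,z))
c=[cv2.resize(load("w5")["image"][40:155,255:390],(400,340),interpolation=0),cv2.resize(load("w4")["image"][0:200,205:440],(400,340),interpolation=0)]
cv2.imwrite("pics/rims.png",np.hstack(c))
E
```

```text
w2 hsv [ 15 166 152] board [ 18 130 183]
(292.5, 109.0) 2.6926822662353516 ((292.7336120605469, 109.10282135009766), (2.025986909866333, 5.921149253845215), 82.82280731201172)
w6 hsv [ 16 180 149] board [ 19 129 192]
(298.26922607421875, 48.80769348144531) 13.125016212463379 ((298.5557556152344, 47.704708099365234), (9.916072845458984, 22.52649688720703), 39.42860794067383)
(array([0.41404242, 0.21619053, 0.15588785]), np.float64(0.0004300243147241143))
[[0.41111336 0.22357848 0.1       ]] [[0.40963428 0.21502412 0.1       ]]
[[0.41161947 0.22238423 0.109     ]] [[0.41030968 0.21521609 0.109     ]]
```

View pics/rims.png

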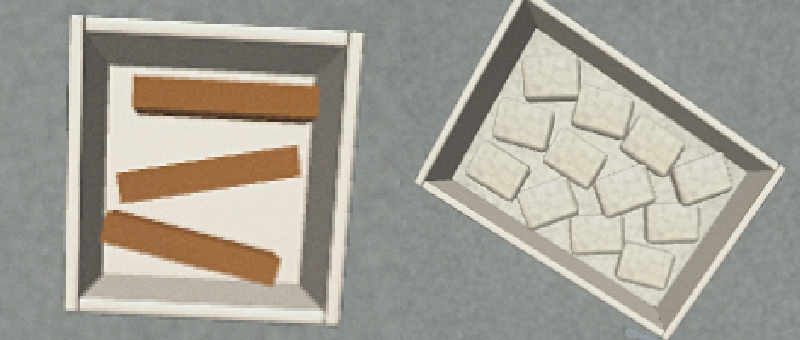

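```bash
sed -i 's/m\*=w$/m*=w;m=cv2.morphologyEx(m,cv2.MORPH_CLOSE,np.ones((5,5)))/' rim.py; python3 - <<'E'
from rim import *
def knob(tag,uv,r):
    f=load(tag);im=f["image"];hsv=cv2.cvtColor(im,cv2.COLOR_BGR2HSV)
    m=cv2.inRange(cv2.medianBlur(hsv,3),(8,152,60),(18,255,172));w=np.zeros_like(m);cv2.circle(w,uv,r,255,-1);m&=w
    c=max(cv2.findContours(m,0,1)[0],key=cv2.contourArea);e=cv2.fitEllipse(c);print(tag,e);return f,e[0]
a=knob("w2",(302,105),30);b=knob("w6",(311,60),40);c=knob("side0",(292,256),12)
print(tri(*a,*b),tri(*b,*c),tri(*a,*c))
for z in(.1,.109):print(plane(*b,z),plane(*a,z))
for n,tag,C,r,z in [("oblong","w4",[.643,-.131],110,.075),("oblong","w3",[.643,-.131],115,.075),("square","w5",[.645,.142],75,.085),("square","w2",[.645,.142],75,.085)]:
    uv=proj(load(tag),[*C,z])[0].astype(int)
    f,h,P=rim(tag,tuple(map(int,uv)),r,z,180);print(n,tag,uv,cv2.minAreaRect(P))
E
```

```text
w2 ((301.91015625, 104.8404541015625), (26.00271224975586, 26.258329391479492), 172.58901977539062)
w6 ((310.982177734375, 59.07476043701172), (42.855464935302734, 46.81108093261719), 177.15582275390625)
side0 ((291.2252197265625, 255.38296508789062), (6.002143383026123, 7.412178039550781), 12.058314323425293)
(array([0.41715725, 0.21814002, 0.10904032]), np.float64(7.129821045671551e-05)) (array([0.41819016, 0.21969115, 0.10380964]), np.float64(0.0030798137969051433)) (array([0.41815718, 0.21938014, 0.10398742]), np.float64(0.003553565811020411))
[[0.41691467 0.21911632 0.1       ]] [[0.41674806 0.2180388  0.1       ]]
[[0.41712152 0.21815224 0.109     ]] [[0.41719011 0.21813188 0.109     ]]
oblong w4 [324 103] ((641.0416870117188, -129.64678955078125), (101.84133911132812, 147.20741271972656), 57.476078033447266)
oblong w3 [368 220] ((640.9310913085938, -129.7574462890625), (101.56570434570312, 147.082275390625), 57.436405181884766)
square w5 [326  97] ((643.6272583007812, 141.2378692626953), (75.23133087158203, 75.09918975830078), 87.01387786865234)
square w2 [567 197] ((643.5889282226562, 141.51211547851562), (75.63176727294922, 75.26268768310547), 86.9007568359375)
```

```bash
python3 -m creep '[[[0.1,2,-0.4,0,0,0,0],[0.1,4,0,0,0,0,0],[0.1,2.9,0,0,0,0,0],[0.1,0,0,1,0,0,0],[0.1,0,0,1.5,0,0,0],[0.1,0,0,0.7,0,0,0],[0.1,0,0,0.3,0,0,0],[0.1,0,0,0,0,0,0],[0.1,0,0,0,0,0,0]]]'; python3 -m creep '[[[-1,0,0,0,0,0,0],[-1,0,0,0,0,0,0],[-1,0,0,0,0,0,0],[-1,0,0,0,0,0,0],[-1,0,0,0,0,0,0],[-1,0,0,0,0,0,0]]]' 40
```

```text
clock: 7.7
position: [0.4161, 0.2189, 0.27]
tool_rot: [3.141, -0.0, 1.571]
force: [-0.6, 0.9, -0.2]
grip_width: 0.0468
finger_force: 0.0
clock: 8.45
position: [0.4161, 0.219, 0.2699]
tool_rot: [3.141, -0.0, 1.571]
force: [-1.4, -0.0, 5.0]
grip_width: 0.0171
finger_force: 38.9
```

```bash
python3 -m creep '[[[-1,0,0,-1,0,0,0],[-1,0,0,-2,0,0,0],[-1,0,0,-3,0,0,0],[-1,2,1.3,0,0,0,0],[-1,4,3,0,0,0,0],[-1,4,3,0,0,0,0],[-1,4,2,0,0,0,0],[-1,2,1.5,0,0,0,0],[-1,0.9,0.5,0,0,0,0],[-1,0,0,0,0,0,0],[-1,0,0,0,0,0,0]]]'; python3 -c "
from h import *
a=shot('wrist','w7');b=shot('side','s7');c=shot('scene','c7')
cv2.imwrite('pics/v7.png',np.vstack([cv2.resize(a['image'],(480,300)),np.hstack([cv2.resize(b['image'][200:350,150:310],(240,225)),cv2.resize(c['image'][60:210,290:450],(240,225))])]))
"
```

```text
clock: 9.82
position: [0.5288, 0.3871, 0.3299]
tool_rot: [-3.141, 0.0, 1.57]
force: [0.7, 0.4, -0.6]
grip_width: 0.0171
finger_force: 39.1
```

View pics/v7.png

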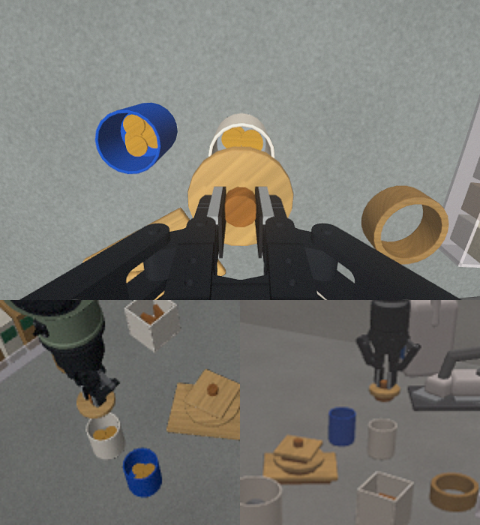

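```bash
python3 -m creep '[[[-1,0.2,0.1,1,0,0,0],[-1,0,0,2,0,0,0],[-1,0,0,2,0,0,0],[-1,0,0,1,0,0,0],[-1,0,0,0.5,0,0,0],[-1,0,0,0.5,0,0,0],[-1,0,0,0.4,0,0,0],[-1,0,0,0.2,0,0,0],[-1,0,0,0,0,0,0],[-1,0,0,0,0,0,0]]]'
```

```text
clock: 11.22
position: [0.5301, 0.39, 0.254]
tool_rot: [3.141, -0.0, 1.571]
force: [0.3, -0.2, 1.7]
grip_width: 0.0171
finger_force: 39.3
```

```bash
python3 -m creep '[[[-0.6,0,0,0,0,0,0],[-0.2,0,0,0,0,0,0],[-0.2,0,0,0,0,0,0],[0,0,0,-1,0,0,0],[0,0,0,-3,0,0,0],[0,0,0,-3,0,0,0],[0,0,0,-1,0,0,0]]]';python3 -m creep '[[[0,-2,-1,0,0,0,0],[0,-4,-2,0,0,0,0],[0,-5,-2,0,0,0,0],[0,-5,-2,0,0,0,0],[0,-5,-2,0,0,0,0],[0,-3,-2,0,0,0,0],[0,-1,-0.3,0,0,0,0],[0,0,0,0,0,0,0],[0,0,0,0,0,0,0]]]'; cat >> rim.py <<'E'
def knob(tag,uv,r,lo=(8,152,60),hi=(18,255,172)):
    f=load(tag);m=cv2.inRange(cv2.medianBlur(cv2.cvtColor(f["image"],cv2.COLOR_BGR2HSV),3),lo,hi)
    w=np.zeros_like(m);cv2.circle(w,tuple(map(int,uv)),r,255,-1);m&=w
    c=max(cv2.findContours(m,0,1)[0],key=cv2.contourArea);e=cv2.fitEllipse(c);print(tag,e);return f,e[0]
E
python3 - <<'E'
from rim import *
a=shot('wrist','w8');b=shot('side','s8');c=shot('scene','c8')
uv=proj(a,[.417,.218,.085])[0];us=proj(b,[.417,.218,.085])[0];k=knob('w8',uv,45)
print(uv,us,k[1],plane(*k,.085)); s=knob('s8',us,14);print(tri(*k,*s))
cv2.imwrite('pics/v8.png',np.vstack([cv2.resize(a['image'],(640,400)),np.hstack([cv2.resize(b['image'][200:350,150:310],(320,200)),cv2.resize(c['image'][60:210,290:450],(320,200))])]))
E
```

```text
clock: 12.1
position: [0.5303, 0.3901, 0.3361]
tool_rot: [3.139, -0.002, 1.571]
force: [0.5, -0.2, -0.1]
grip_width: 0.0429
finger_force: 0.0
clock: 13.22
position: [0.4175, 0.141, 0.3337]
tool_rot: [3.141, -0.0, 1.572]
force: [1.1, -0.1, 0.7]
grip_width: 0.0422
finger_force: 0.0
w8 ((323.8748779296875, 91.955322265625), (31.807270050048828, 32.72896957397461), 12.086470603942871)
[319.7293223   90.23364598] [292.8575256  259.08438952] (323.8748779296875, 91.955322265625) [[0.41944716 0.21702777 0.085     ]]
s8 ((291.4746398925781, 259.70916748046875), (5.404452800750732, 7.558583736419678), 177.29971313476562)
(array([0.42049703, 0.21804641, 0.07892519]), np.float64(0.0026388928568113223))
```

View pics/v8.png

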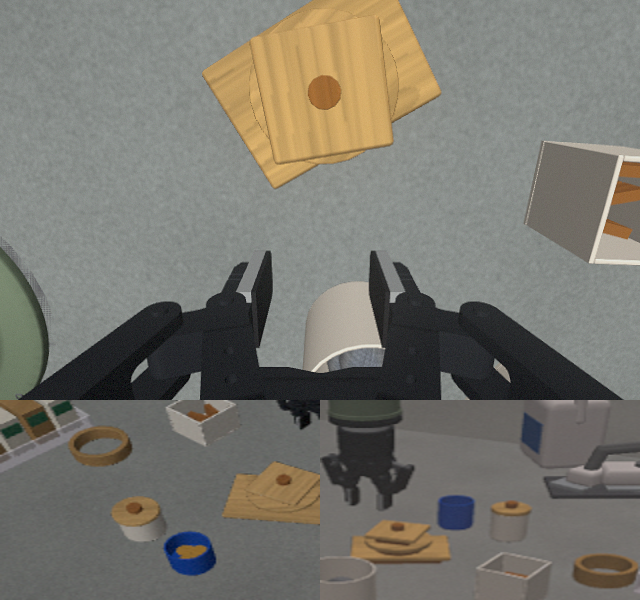

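```bash
python3 - <<'E'
from rim import *
f=load('w8');g=cv2.cvtColor(f['image'],cv2.COLOR_BGR2GRAY)
c=np.array([[250,37],[379,15],[394,144],[276,163]],np.float32)
s=cv2.cornerSubPix(g,c.reshape(-1,1,2).copy(),(6,6),(-1,-1),(3,50,.01))[:,0]
for q in (c,s):
    P=plane(f,q,.072)[:,:2];d=np.roll(P,-1,0)-P
    print(q.tolist(),P.mean(0),np.linalg.norm(d,axis=1),np.degrees(np.arctan2(d[:,1],d[:,0]))%90)
E
```

```text
[[250.0, 37.0], [379.0, 15.0], [394.0, 144.0], [276.0, 163.0]] [0.42015822 0.21714645] [0.07839012 0.07775417 0.07811564 0.07809533] [9.03687735 9.67321257 9.28454057 9.87236264]
[[249.75698852539062, 38.51891326904297], [378.4394226074219, 17.876296997070312], [391.6662292480469, 142.89955139160156], [276.6692199707031, 163.87042236328125]] [0.41975867 0.21656689] [0.0781936  0.07528273 0.07637997 0.07792956] [ 8.51710765  8.99858876 10.47511142 10.34875629]
```

```bash
python3 -m creep '[[[0,2,0.2,0,0,0,0],[0,3,0,1,0,0,0],[0,2,0,2,0,0,0],[0,0.6,0,2,0,0,0],[0,0,0,2,0,0,0],[0,0,0,1.2,0,0,0],[0,0,0,0.6,0,0,0],[0,0,0,0,0,0,0],[0,0,0,0,0,0,0]]]'; python3 -m creep '[[[-1,0,0,0,0,0,0],[-1,0,0,0,0,0,0],[-1,0,0,0,0,0,0],[-1,0,0,0,0,0,0],[-1,0,0,0,0,0,0]]]' 40
```

```text
clock: 14.5
position: [0.4192, 0.216, 0.2462]
tool_rot: [3.141, -0.0, 1.571]
force: [1.2, -0.1, 0.9]
grip_width: 0.0426
finger_force: 0.0
clock: 15.12
position: [0.4191, 0.216, 0.2461]
tool_rot: [3.141, -0.0, 1.571]
force: [-0.6, -0.5, 6.2]
grip_width: 0.0169
finger_force: 38.9
```

```bash
python3 -m creep '[[[-1,0,0,-1,0,0,0],[-1,0,0,-3,0,0,0],[-1,0,0,-3,0,0,0],[-1,0,1,-1.4,0,0,0],[-1,-1,4,0,0,0,0],[-1,-2,5,0,0,0,0],[-1,-2,5,0,0,0,0],[-1,-1.6,4,0,0,0,0],[-1,-1,2.4,0,0,0,0],[-1,0,1,0,0,0,0],[-1,0,0,0,0,0,0],[-1,0,0,0,0,0,0]]]'; python3 -m creep '[[[-1,0,0,0,0,0,0.04],[-1,0,0,0,0,0,0.1],[-1,0,0,0,0,0,0.078],[-1,0,0,0,0,0,0],[-1,0,0,0,0,0,0]]]'; python3 -c "
from h import *
a=shot('wrist','w9')
cv2.imwrite('pics/v9.png',a['image'])
"
```

```text
clock: 16.62
position: [0.6421, 0.1408, 0.3299]
tool_rot: [-3.141, -0.0, 1.572]
force: [-0.2, -0.2, -0.8]
grip_width: 0.0166
finger_force: 39.2
clock: 17.25
position: [0.6428, 0.1402, 0.3298]
tool_rot: [3.141, -0.0, 1.354]
force: [-0.3, -0.2, -0.3]
grip_width: 0.0171
finger_force: 39.2
```

View pics/v9.png

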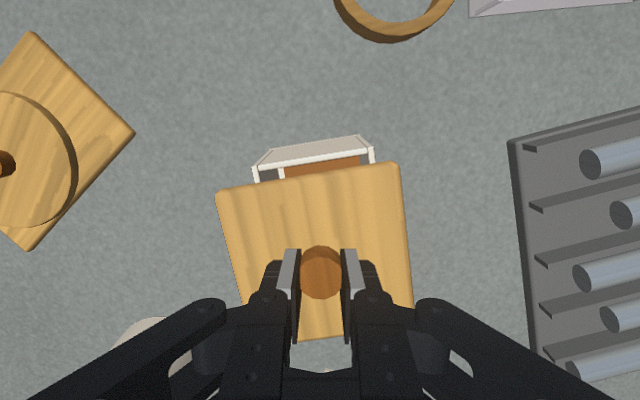

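```bash
python3 -m creep '[[[-1,0,0.1,1,0,0,0],[-1,0,0,2,0,0,0],[-1,0,0,1,0,0,0],[-1,0,0,0.6,0,0,0],[-1,0,0,0.5,0,0,0],[-1,0,0,0.5,0,0,0],[-1,0,0,0.3,0,0,0],[-1,0,0,0.2,0,0,0],[-1,0,0,0,0,0,0],[-1,0,0,0,0,0,0]]]'
```

```text
clock: 18.55
position: [0.644, 0.1398, 0.269]
tool_rot: [3.141, -0.0, 1.353]
force: [-1.5, 0.3, 4.6]
grip_width: 0.017
finger_force: 39.5
```

```bash
python3 -m creep '[[[-0.6,0,0,0,0,0,0],[-0.2,0,0,0,0,0,0],[-0.2,0,0,0,0,0,0],[0,0,0,-1,0,0,0],[0,0,0,-3,0,0,0],[0,0,0,-2,0,0,-0.05],[0,0,0,0,0,0,-0.1],[0,0,0,0,0,0,-0.068],[0,0,0,0,0,0,0]]]';python3 -m creep '[[[0,0,-2,0,0,0,0],[0,0,-4,0,0,0,0],[0,0,-5,0,0,0,0],[0,0,-5,0,0,0,0],[0,0,-4,0,0,0,0],[0,0,-2,0,0,0,0],[0,0,-0.4,0,0,0,0],[0,0,0,0,0,0,0],[0,0,0,0,0,0,0]]]'
python3 - <<'E'
from rim import *
a=shot('wrist','w10');b=shot('side','s10');c=shot('scene','c10')
uv=proj(a,[.4195,.217,.061])[0];us=proj(b,[.4195,.217,.061])[0];k=knob('w10',uv,45)
print(uv,us,k[1],plane(*k,.061)); s=knob('s10',us,14);print(tri(*k,*s))
cv2.imwrite('pics/v10.png',np.vstack([cv2.resize(a['image'],(640,400)),np.hstack([cv2.resize(b['image'][140:290,190:350],(320,200)),cv2.resize(c['image'][110:260,290:450],(320,200))])]))
E
```

```text
clock: 19.68
position: [0.644, 0.1396, 0.3293]
tool_rot: [3.141, -0.0, 1.57]
force: [-0.1, 0.2, -0.2]
grip_width: 0.0424
finger_force: 0.0
clock: 20.8
position: [0.4207, 0.1398, 0.3287]
tool_rot: [3.141, -0.0, 1.57]
force: [0.5, 0.5, 0.1]
grip_width: 0.0427
finger_force: 0.0
w10 ((318.4779968261719, 86.7237777709961), (29.25569725036621, 30.464599609375), 9.18618106842041)
[318.38090908  90.57751161] [292.78000284 263.22102249] (318.4779968261719, 86.7237777709961) [[0.4195664  0.21936744 0.061     ]]
s10 ((291.203125, 265.0), (6.407070636749268, 6.432991981506348), 0.0)
(array([0.42064217, 0.22055461, 0.05552035]), np.float64(0.0029525216225203764))
```

View pics/v10.png

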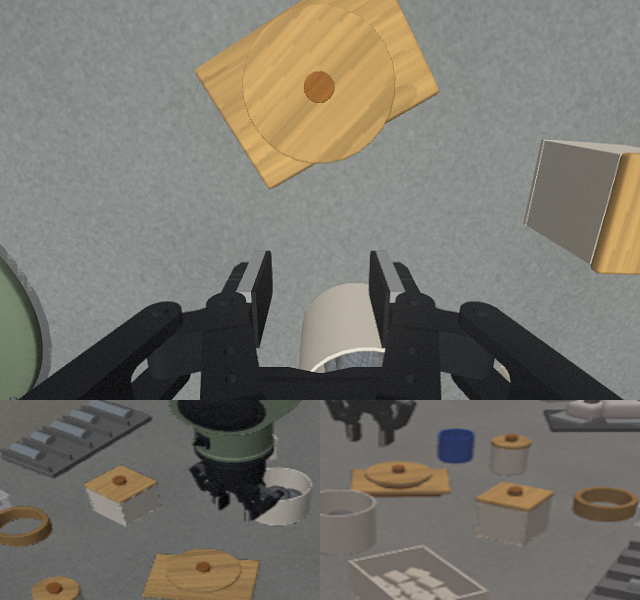

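```bash
python3 -m creep '[[[0,2,-0.1,0,0,0,0],[0,3,0,1,0,0,0],[0,2,0,2,0,0,0],[0,1,0,2.5,0,0,0],[0,0,0,2.5,0,0,0],[0,0,0,1.5,0,0,0],[0,0,0,0.8,0,0,0],[0,0,0,0.4,0,0,0],[0,0,0,0,0,0,0],[0,0,0,0,0,0,0]]]'; python3 -m creep '[[[-1,0,0,0,0,0,0],[-1,0,0,0,0,0,0],[-1,0,0,0,0,0,0],[-1,0,0,0,0,0,0],[-1,0,0,0,0,0,0]]]' 40
```

```text
clock: 22.2
position: [0.4191, 0.2198, 0.2222]
tool_rot: [3.141, -0.0, 1.571]
force: [0.2, 0.1, -0.2]
grip_width: 0.0426
finger_force: 0.0
clock: 22.82
position: [0.4191, 0.2198, 0.2221]
tool_rot: [3.141, -0.0, 1.571]
force: [-0.9, -1.1, 6.9]
grip_width: 0.017
finger_force: 38.9
```

```bash
python3 -m creep '[[[-1,0,0,-1,0,0,0],[-1,0,0,-3,0,0,0],[-1,0,0,-4,0,0,0],[-1,-1,0,-3,0,0,0],[-1,-3,0.5,-0.8,0,0,0],[-1,-5,0.8,0,0,0,0],[-1,-5,0.8,0,0,0,0],[-1,-4,0.8,0,0,0,0],[-1,-3,0.4,0,0,0,0],[-1,-1,0,0,0,0,0],[-1,0,0,0,0,0,0],[-1,0,0,0,0,0,0]]]'; python3 -c "
from h import *
a=shot('wrist','w11')
for c in [(.4525,-.0006)]:
    print(proj(a,[[c[0]+.05*np.cos(t),c[1]+.05*np.sin(t),.095] for t in np.radians([60,90,120])]))
cv2.imwrite('pics/v11.png',a['image'])
"
```

```text
clock: 24.32
position: [0.4519, 0.0008, 0.3398]
tool_rot: [3.142, -0.0, 1.572]
force: [0.0, -0.6, -0.7]
grip_width: 0.0172
finger_force: 39.1
[[362.86530163 150.74778567]
 [321.58528868 139.47374183]
 [280.2328161  150.60393581]]
```

View pics/v11.png

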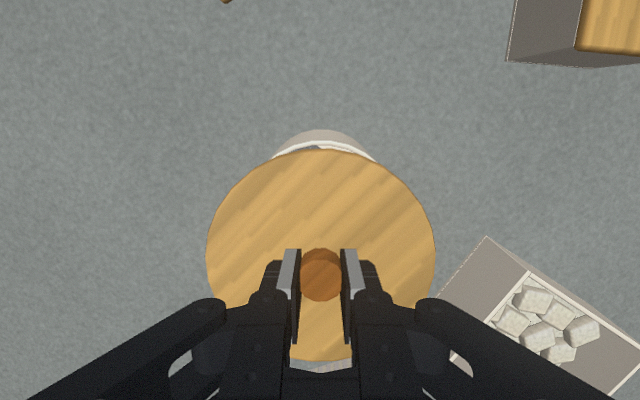

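Rim arc top in the picture is at about (322,140), as predicted; lid is level in hand. Lower by 6.1 cm.

```bash
python3 -m creep '[[[-1,-0.1,0.1,1,0,0,0],[-1,0,0,2,0,0,0],[-1,0,0,1,0,0,0],[-1,0,0,0.6,0,0,0],[-1,0,0,0.5,0,0,0],[-1,0,0,0.5,0,0,0],[-1,0,0,0.3,0,0,0],[-1,0,0,0.2,0,0,0],[-1,0,0,0,0,0,0],[-1,0,0,0,0,0,0]]]'
```

```text
clock: 25.62
position: [0.453, -0.0012, 0.279]
tool_rot: [3.141, -0.0, 1.571]
force: [-2.9, -0.5, 6.3]
grip_width: 0.0169
finger_force: 39.9
```

```bash
python3 -m creep '[[[-0.6,0,0,0,0,0,0],[-0.2,0,0,0,0,0,0],[-0.2,0,0,0,0,0,0],[0,0,0,-1,0,0,0],[0,0,0,-3,0,0,0],[0,0,0,-1,0,0,0],[0,2,0,0,0,0,0],[0,4,-1,0,0,0,0],[0,4,-1.3,0,0,0,0],[0,3,-1,0,0,0,0],[0,1.1,0,0,0,0,0],[0,0,0,0,0,0,0]]]';python3 -m creep '[[[0,0,0,0,0,0,0]]]' >/dev/null
python3 - <<'E'
from rim import *
a=shot('wrist','w12');b=shot('side','s12');c=shot('scene','c12')
uv=proj(a,[.4195,.217,.037])[0];print(uv,bot.observe()['position'])
f=load('w12');hsv=cv2.medianBlur(cv2.cvtColor(f["image"],cv2.COLOR_BGR2HSV),3)
w=np.zeros(hsv.shape[:2],np.uint8);cv2.circle(w,tuple(map(int,uv)),60,255,-1)
m=cv2.inRange(hsv,(8,152,60),(18,255,172))&w
h=max(cv2.findContours(m,0,1)[0],key=cv2.contourArea)[:,0];print("grip",cv2.minAreaRect((plane(f,h,.037)[:,:2]*1000).astype(np.float32)))
w[:]=0;cv2.circle(w,tuple(map(int,uv)),140,255,-1)
m=cv2.inRange(hsv,(8,90,60),(25,255,255))&w
h=max(cv2.findContours(m,0,1)[0],key=cv2.contourArea)[:,0];print("board",cv2.minAreaRect((plane(f,h,.022)[:,:2]*1000).astype(np.float32)))
cv2.imwrite('pics/v12.png',np.vstack([cv2.resize(a['image'],(640,400)),np.hstack([cv2.resize(b['image'][140:290,240:400],(320,200)),cv2.resize(c['image'][130:280,250:410],(320,200))])]))
E
```

```text
clock: 27.12
position: [0.4202, 0.1399, 0.3287]
tool_rot: [3.141, 0.0, 1.572]
force: [0.5, -0.4, -0.3]
grip_width: 0.0427
finger_force: 0.0
[319.32649438  89.84806659] [0.4201817  0.1389559  0.32869719]
grip ((418.6976623535156, 224.874755859375), (42.854801177978516, 17.152408599853516), 29.186973571777344)
board ((418.5486755371094, 225.5406951904297), (151.5802459716797, 105.33211517333984), 29.934326171875)
```

View pics/v12.png

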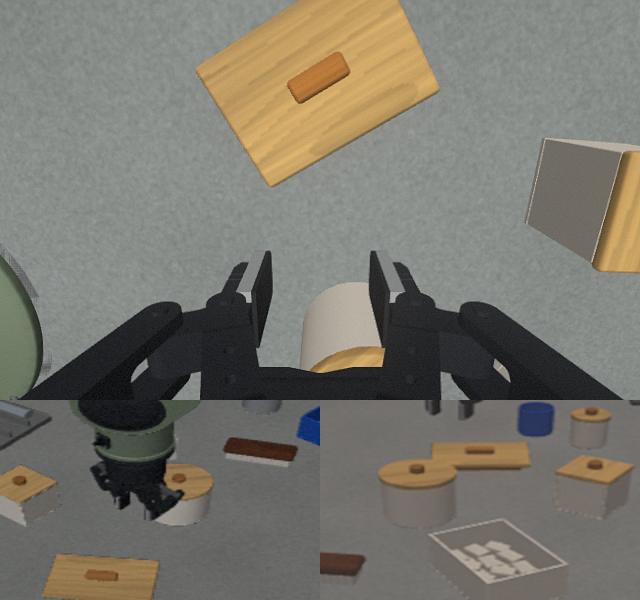

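```bash
python3 -m creep '[[[0,2,-0.15,0,0,0,0],[0,3,0,2,0,0,0],[0,2.5,0,3,0,0,0],[0,1,0,2,0,0,0.1],[0,0,0,1,0,0,0.15],[0,0,0,0,0,0,0.15],[0,0,0,0,0,0,0.15],[0,0,0,0,0,0,0.15],[0,0,0,0,0,0,0.15],[0,0,0,0,0,0,0.15],[0,0,0,0,0,0,0.05],[0,0,0,0,0,0,0]]]'; python3 -c "
from h import *
s=bot.observe();print(s['qpos'],s['position'],s['tool_rot'])"
```

```text
clock: 28.9
position: [0.4185, 0.2246, 0.2487]
tool_rot: [3.141, 0.0, 0.522]
force: [-0.2, 0.1, -0.6]
grip_width: 0.0429
finger_force: 0.0
[-0.81629096  0.56252042  0.26285505  2.1193532  -0.29633723  0.49386516
 -1.37814585] [0.41854854 0.22461075 0.24867569] [3.14143219e+00 1.15702568e-04 5.22484424e-01]
```

```bash
python3 -m creep '[[[0,0,0,1,0,0,0],[0,0,0,2,0,0,0],[0,0,0,1,0,0,0],[0,0,0,0.7,0,0,0],[0,0,0,0.35,0,0,0],[0,0,0,0,0,0,0],[0,0,0,0,0,0,0]]]'; python3 -m creep '[[[-1,0,0,0,0,0,0],[-1,0,0,0,0,0,0],[-1,0,0,0,0,0,0],[-1,0,0,0,0,0,0],[-1,0,0,0,0,0,0]]]' 50
```

```text
clock: 29.78
position: [0.4186, 0.2248, 0.1985]
tool_rot: [-3.142, -0.0, 0.521]
force: [-0.0, 0.4, 0.4]
grip_width: 0.0427
finger_force: 0.0
clock: 30.4
position: [0.4185, 0.2249, 0.1986]
tool_rot: [-3.141, -0.0, 0.521]
force: [-2.4, 0.9, 8.1]
grip_width: 0.0165
finger_force: 49.5
```

```bash
python3 -m creep '[[[-1,0,0,-1,0,0,0],[-1,0,0,-3,0,0,0],[-1,0,0,-4,0,0,0],[-1,0,0,-4,0,0,-0.1],[-1,0,0,-2.1,0,0,-0.16],[-1,0,0,0,0,0,-0.17],[-1,0,0,0,0,0,-0.17],[-1,0,0,0,0,0,-0.17],[-1,0,0,0,0,0,-0.17],[-1,0,0,0,0,0,-0.17],[-1,0,0,0,0,0,-0.17],[-1,0,0,0,0,0,-0.17]]]'; python3 -m creep '[[[-1,0,0,0,0,0,-0.17],[-1,0,0,0,0,0,-0.17],[-1,0,0,0,0,0,-0.15],[-1,0,0,0,0,0,-0.1],[-1,0,0,0,0,0,-0.01],[-1,0,0,0,0,0,0],[-1,0,0,0,0,0,0]]]'; python3 -c "
from h import *
s=bot.observe();print(s['qpos'],s['position'],s['tool_rot']);p=s['tool_rot'][2]
d=np.array([.641,-.1297])-s['position'][:2];print(d@[np.cos(p),np.sin(p)],d@[np.sin(p),-np.cos(p)],2.573-p)"
```

```text
clock: 31.9
position: [0.4184, 0.2245, 0.3397]
tool_rot: [3.141, 0.0, 1.976]
force: [0.4, -0.1, -0.8]
grip_width: 0.0162
finger_force: 49.3
clock: 32.78
position: [0.4184, 0.2248, 0.3393]
tool_rot: [-3.142, 0.0, 2.569]
force: [-0.2, 0.6, -1.9]
grip_width: 0.0165
finger_force: 49.3
[-0.48424306  0.38297636 -0.16831898  2.04303903  0.09505616  0.7227455
  0.28658628] [0.41843135 0.22476374 0.33929833] [-3.14151479e+00  1.61890223e-04  2.56934267e+00]
-0.37906101102788087 -0.17746576214664475 0.003657330189402508
```

```bash
python3 -m creep '[[[-1,-1.5,-0.7,0,0,0,0],[-1,-3,-1.4,0,0,0,0],[-1,-4,-1.9,0,0,0,0],[-1,-4.4,-2,0,0,0,0],[-1,-5,-2.4,0,0,0,0],[-1,-5,-2.4,0,0,0,0],[-1,-5,-2.4,0,0,0,0],[-1,-4,-1.9,0,0,0,0],[-1,-3,-1.4,0,0,0,0],[-1,-2,-0.9,0,0,0,0],[-1,-1,-0.35,0,0,0,0],[-1,0,0,0,0,0,0]]]'; python3 -m creep '[[[-1,0,0,0,0,0,0],[-1,0,0,0,0,0,0]]]' >/dev/null; python3 -c "
from h import *
a=shot('wrist','w13');b=shot('side','s13');c=shot('scene','c13')
s=bot.observe();print(s['position'],s['tool_rot']);p=s['tool_rot'][2]
d=np.array([.641,-.1297])-s['position'][:2];print(d@[np.cos(p),np.sin(p)],d@[np.sin(p),-np.cos(p)],2.573-p)
cv2.imwrite('pics/v13.png',np.vstack([cv2.resize(a['image'],(640,400)),np.hstack([cv2.resize(b['image'][80:230,240:400],(320,200)),cv2.resize(c['image'][130:280,250:410],(320,200))])]))
"
```

```text
clock: 34.28
position: [0.6414, -0.1299, 0.3389]
tool_rot: [-3.141, -0.0, 2.57]
force: [0.0, 0.3, -0.8]
grip_width: 0.0164
finger_force: 49.3
[ 0.64140225 -0.12898896  0.33934219] [3.14151121e+00 5.71595107e-05 2.57124429e+00]
-4.533035705270758e-05 -0.0008156710859095337 0.0017557070353411142
```

View pics/v13.png

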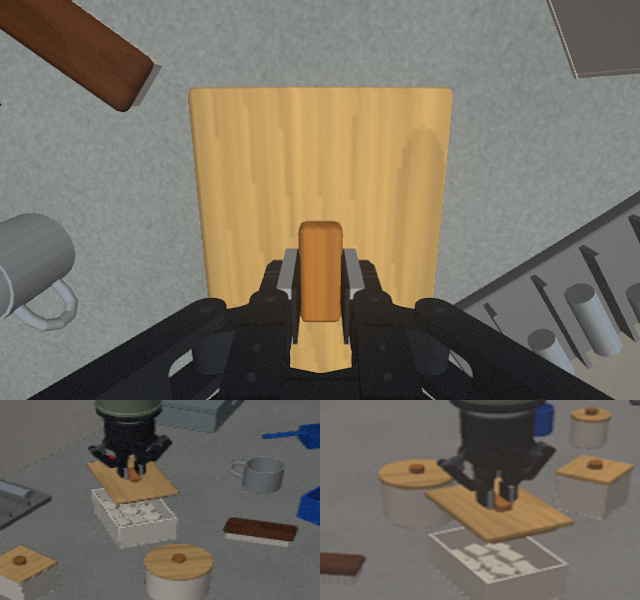

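```bash
python3 -m creep '[[[-1,0,-0.05,1,0,0,0],[-1,0,0,2,0,0,0],[-1,0,0,2,0,0,0],[-1,0,0,1,0,0,0],[-1,0,0,0.6,0,0,0],[-1,0,0,0.5,0,0,0],[-1,0,0,0.4,0,0,0],[-1,0,0,0.3,0,0,0],[-1,0,0,0.15,0,0,0],[-1,0,0,0,0,0,0],[-1,0,0,0,0,0,0]]]'
```

```text
clock: 36.05
position: [0.6413, -0.1298, 0.2598]
tool_rot: [3.141, 0.0, 2.571]
force: [-0.7, -0.9, -1.3]
grip_width: 0.0164
finger_force: 49.3
```

```bash
python3 -m creep '[[[-1,0,0,0.1,0,0,0],[-1,0,0,0,0,0,0],[-0.6,0,0,0,0,0,0],[-0.2,0,0,0,0,0,0],[-0.2,0,0,0,0,0,0],[0,0,0,-1,0,0,0],[0,0,0,-3,0,0,0],[0,0,0,-4,0,0,0],[0,0,0,-4,0,0,0],[0,0,0,-2,0,0,0],[0,0,0,0,0,0,0],[0,0,0,0,0,0,0]]]'; python3 - <<'E'
from rim import *
a=shot('wrist','w14');b=shot('side','s14');c=shot('scene','c14')
s0=load('side0')['image'];
cv2.imwrite('pics/v14.png',np.vstack([np.hstack([cv2.resize(b['image'][110:330,190:410],(400,400)),cv2.resize(c['image'][120:310,220:410],(400,400))]),np.hstack([cv2.resize(s0[90:210,330:450],(200,200)),cv2.resize(b['image'][90:210,330:450],(200,200)),cv2.resize(a['image'],(400,200))])]))
f=a;hsv=cv2.medianBlur(cv2.cvtColor(f["image"],cv2.COLOR_BGR2HSV),3)
uv=tuple(map(int,proj(f,[.641,-.13,.085])[0]));w=np.zeros(hsv.shape[:2],np.uint8);cv2.circle(w,uv,150,255,-1)
m=cv2.inRange(hsv,(8,90,60),(25,255,255))&w
h=max(cv2.findContours(m,0,1)[0],key=cv2.contourArea)[:,0];print(cv2.minAreaRect((plane(f,h,.085)[:,:2]*1000).astype(np.float32)))
E
```

```text
clock: 37.55
position: [0.641, -0.1297, 0.3982]
tool_rot: [-3.141, -0.001, 2.571]
force: [-0.3, -0.5, 0.0]
grip_width: 0.0429
finger_force: 0.0
((639.9324951171875, -129.43414306640625), (104.6629867553711, 149.83656311035156), 57.40510940551758)
```

View pics/v14.png

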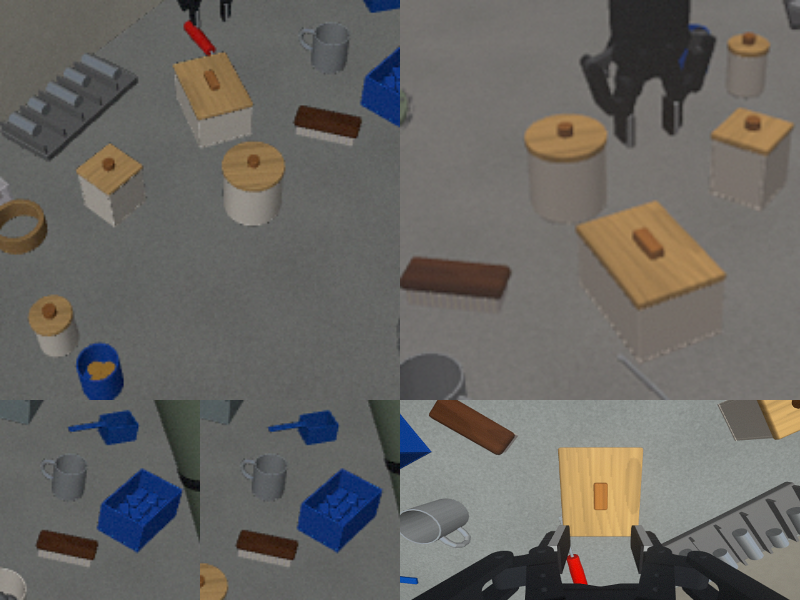

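All four lids lie level on their canisters. The mug, the brush and the blue look-alikes have not moved.

```bash
python3 -c "
from workcell import bot
print(bot.job_done())"
```

```text
the job is handed in; nothing more can be done
None
```

All four lids are on their matching canisters, level and fully down as far as the final pictures show. The job was handed in at about 38 s, with the mug, brush and look-alikes left where they stood.

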